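Seal the specimen carrier with a snap hook

ROBOT

A 7-joint arm with a two-finger parallel gripper is mounted at the origin on the work surface. World frame = base frame: x ahead of the robot, y to its left, z up, the work surface at z = 0. Lengths are in m, angles in rad, forces in N, time in s.
With the tool pointing down it reaches from about 0.4 to 0.925 m from the base axis. Payload 4.1 kg.
Tool frame: the origin (TCP) lies on the front face of the gripper's body, between the roots of the fingers; the fingertips stand 73 mm ahead of it and the grasp point (between the pads) lies 54 mm ahead of it; z points along the fingers, y is the line along which they close (so a half turn about z gives the same grasp; the last joint's range is limited). The gripper opens to 85 mm and grips with 20 to 120 N. Pads are 22 mm wide; open, the fingers measure 114 mm over their backs; the gripper's body (76 mm by 85 mm) begins 54 mm behind the grasp point. The pads swing forward as they close: fully open they stand 13 mm farther back than shut.
Start: joints at [-1.329, 0.398, 0.045, 1.537, -0.019, 1.207, -0.051], TCP at [0.217, 0.613, 0.304] pointing down, gripper open.
Joint ranges: [-2.82, 2.82], [-0.49, 2.23], [-1.37, 1.46], [0, 2.46], [-1.36, 4.5], [0.23, 2], [-2.94, 2.94]. Speed limits (rad/s): [2.57, 2.57, 3.14, 3.14, 3.14, 3.14, 3.14].

INTERFACE

Orientations are given as [roll, pitch, yaw] about the fixed x, y, z axes, in that order (R = Rz(yaw) Ry(pitch) Rx(roll)).
In Python, from workcell import * gives the robot as it stands.
- The arm moves only by the tool move_arm, never from a script. Its arguments are lists of equal length, an entry for each row: "delta_pos": the shift along the tool's x, y, z scaled (see below), a list of three; "twist": the turn, a rotation vector about the tool's x, y, z scaled (see below), a list of three; "hand": the opening, from 0 (shut) to 1 (fully open). A call has exactly 10 rows; each row shifts and turns the commanded pose from where the row before left it, along the tool's axes as they then stand; what a row does not reach is not made up. The controller multiplies each number of a shift by 0.03 m and each number of a turn by 6 degrees. A row lasts 1/12 s, in which the tool goes at most 41.7 mm and 7.16 degrees, less where a joint would pass 70% of its speed; a pose out of reach is approached as far as the arm can. A call with a number of a shift or a turn outside -1 to 1 is refused whole. A call with a gripper value outside its range is refused whole. The fingers move at their own pace and stop on an object; the grip force is fixed at half the most. Time passes only in rows, so rows that do not move let the fingers close, or fill a call up. It gives the time, the measured TCP pose, the force, the opening and the grip force at its end, in the units of the state.
- read_state(): the state, without advancing time (a new reading comes with each control period).
- snapshot(name): name is "side" or "top"; returns (picture, depth): 400x640x3 uint8, blue, green, red; 400x640 float32, m along the optical axis (not along the pixel's ray), 0 where there is no reading.
- calibration(name): a dict with "K" (3x3 intrinsics, pixels), "dist" ([k1, k2, p1, p2, k3] as OpenCV has them; the pictures are not rectified), "rvec" (rotation vector, rad) and "tvec" (3), from world to camera coordinates, as OpenCV has them. Camera axes: x right, y down, z forward; pixel columns grow to the right and rows downward; lengths in m; the calibration is good to about 2 mm. A picture is of the moment at which its call begins. calibration takes no time and is no camera call.
- hand_in(): hands the job in; it is judged then, once.
The state is a dict: "t": time; "joint_pos": joint angles; "joint_vel": joint speeds; "effort": joint torques, N m; "tool_pos": TCP position; "tool_rot": TCP orientation; "wrist_force": force on the tool from outside, world axes, zero at the start; "torque": the same for the moment, N m; "gripper_width": finger opening in m; "grasp_force": force on a finger pad.
Only numpy, scipy, OpenCV 4.12 (cv2) and the standard library are available. Lean on these libraries where they do the work, as an engineer would, in place of code of your own. Each camera call takes 0.05 s, during which the arm holds its last target. There are 200 camera calls.

TASK

The red-lidded specimen carrier is packed for the courier: seal it by taking the red snap hook out of its stand and pressing it straight down over the steel eye on that red lid until the eye's bar has pushed the sprung gate open and the gate has snapped shut again under the bar, then let go. Leave the blue hook standing in the stand.

Things in the scene. Friction and masses are not known exactly. Their poses are not given: they have to be found in the camera images.
- red_hook: Loose red snap hook, 0.15 kg, upright, mouth down, in a low grey stand (floor 5, walls 12 mm high). Origin: centre of underside; x thickness, y width, z up. 116 tall, 60 wide, 18 thick (mm). Legs 40 apart, lips at the feet narrow the mouth to y -14.5..14.5; inside free to z = 66. Grip block on top: 20 thick (x), 34 wide (y), z 78 to 116; pinch it across x. Blue hook 82 beside it along y.
- red_gate (a joint): Sprung gate of the red hook, rad: 0 shut, growing as it swings up into the hook, at most 1.55. Steel bar 6 mm thick, 40 long, hinged in the +y leg (y 22, z 10 mm), lying across the mouth to the -y lip. Springs shut by itself; takes 4 to 7 N to push open. A bar pushed up the mouth is past its tip, and the gate shut below it, at about 50 mm above the hook's underside (55 if off-centre).
- red_eye (a point): Middle of the top bar of the steel eye standing on the red-lidded white carrier (fixed, 180 x 160 mm, lid top at 120 mm; a blue-lidded twin stands near). Bar 7 mm round, level, along this point's x (z up), 60 mm above the lid, 61 mm free between its posts. Press the hook down with its x along the bar, either way round, within 10 degrees, 10 mm across and 15 mm along; feet meet the lid at 60 mm.
- blue_hook: Blue snap hook, same form, size, origin and axes as the red one, in the other pocket of the stand; a bystander.
There are look-alikes about, which are no part of the job. Of the things that look like the red_hook, the smallest one is meant.

How it is judged:
By the outcome, as a careful person would: the job done as asked, in the order asked, and still so for the second after the job is handed in, with the robot touching nothing.
It also fails if it takes over 35 s, if anything falls off the work surface, if the arm or the gripper's body presses on something with over 40 N, if the wrist force passes 120 N, or if a joint passes its speed limit or range.

## Working session

There is one attempt and no reset: what is moved stays moved. The work goes in short steps, Python scripts to look and compute and a tool call to move; the robot and the scene stay as the last step left them, time stands still between calls to the robot, and variables do not carry over. Pictures are saved under pics/ and viewed, at most 10 in all, crops included, and the job is handed in when it is done.

Besides the shell and the picture viewer there is one more tool, called after "Request:" as name(argument=value, ...) on one line, values as JSON. move_arm: Moves the arm, as the interface text tells. Its arguments: {"type":"object","properties":{"delta_pos":{"type":"array"},"twist":{"type":"array"},"hand":{"type":"array"}},"required":["delta_pos","twist","hand"]}

```bash
mkdir -p pics; cat > h.py <<'E'
from workcell import *
import numpy as np, cv2
from scipy.spatial.transform import Rotation as R
def cloud(name):
    p,d=snapshot(name); c=calibration(name); K,D=np.array(c["K"]),np.array(c["dist"])
    u,v=np.meshgrid(np.arange(640.),np.arange(400.))
    n=cv2.undistortPoints(np.stack([u,v],-1).reshape(-1,1,2),K,D).reshape(400,640,2)
    X=np.dstack([n[...,0]*d,n[...,1]*d,d]); M=cv2.Rodrigues(np.array(c["rvec"]))[0]
    return p,d,(X-np.array(c["tvec"]).ravel())@M
E
python3 - <<'E'
from h import *
for n in("side","top"):
    p,d,W=cloud(n); np.savez(n+"0.npz",p=p,d=d,W=W); cv2.imwrite(f"pics/{n}0.png",p)
    c=calibration(n);M=cv2.Rodrigues(np.array(c["rvec"]))[0];print(n,-M.T@np.array(c["tvec"]).ravel(),M[2])
print(read_state())
E
```

```text
side [ 0.37836961 -0.73715099  0.58501271] [ 0.1282494   0.84319598 -0.52208488]
top [ 0.43134239 -0.03006858  0.93855892] [ 0.07165421  0.00552461 -0.99741423]
{'t': 0.1, 'joint_pos': array([-1.32900417,  0.39907029,  0.04504644,  1.53779731, -0.01869054,
        1.20688522, -0.05072129]), 'joint_vel': array([-3.96854341e-04, -3.44435350e-04,  9.01467755e-05, -2.42816456e-03,
       -1.21758209e-04, -1.64627667e-03, -1.60014619e-04]), 'effort': array([ 3.56223485e-03, -4.76263762e+01,  1.36998285e+00, -2.54947543e+01,
        1.20202280e-02,  5.01465169e-03, -1.01498905e-06]), 'tool_pos': array([0.2170759 , 0.61219408, 0.30297903]), 'tool_rot': array([-3.13985879e+00,  1.31566449e-04,  2.80088463e+00]), 'wrist_force': array([-0.12753235,  0.15667736, -0.39367284]), 'torque': array([-0.03789703,  0.03320396, -0.03479168]), 'grasp_force': 0.0, 'gripper_width': 0.08536688903049912}
```

View pics/side0.png

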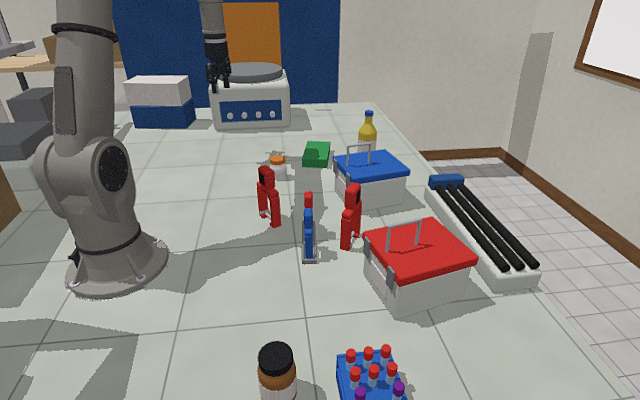

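View pics/top0.png

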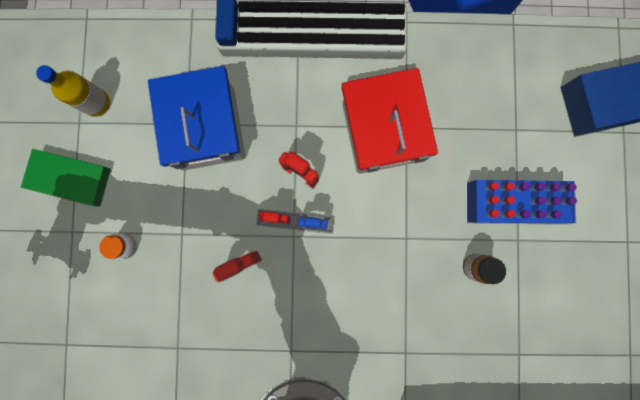

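The side view shows three red hooks at (268,195), (308,205, behind the blue hook) and (350,215). In the top view they are at (237,265), (274,217) and (299,168). The one at top (274,217) shares a stand with the blue hook and looks smallest, so it fits. The red carrier's eye bar is at top (397,130). Next I'll measure them and make the enlarged crop.

```bash
python3 - <<'E'
from h import *
z=np.load("top0.npz");p,d,W=z["p"],z["d"],z["W"]
hsv=cv2.cvtColor(p,cv2.COLOR_BGR2HSV)
red=((hsv[...,0]<8)|(hsv[...,0]>172))&(hsv[...,1]>120)&(hsv[...,2]>60)
blue=(abs(hsv[...,0]-110)<15)&(hsv[...,1]>120)
def rect(m,pts):
    r=cv2.minAreaRect((pts[:,:2]*1000).astype(np.float32)); b=cv2.boxPoints(r)
    return np.round(r[0],1),np.round(r[1],1),round(r[2],1)
for nm,m,(x0,x1,y0,y1) in(("A",red,(205,268,245,290)),("B",red,(252,294,205,230)),("C",red,(270,325,145,190)),("blue",blue,(290,335,210,235))):
    k=np.zeros_like(m);k[y0:y1,x0:x1]=m[y0:y1,x0:x1]; k&=d>0
    P=W[k]; h=np.percentile(P[:,2],98); T=P[P[:,2]>h-.010]
    print(nm,k.sum(),"top z",round(h*1000,1),len(T),rect(k,T),"med",np.round(np.median(T,0)*1000,1))
k=np.zeros_like(red);k[60:175,335:445]=1
P=W[k&(d>0)];
L=W[k&red&(d>0)];L=L[abs(L[:,2]-.12)<.012];print("lid",np.median(L[:,2]),rect(0,L))
for nm in("top","side"):
    z=np.load(nm+"0.npz");WW=z["W"];dd=z["d"]
    kk=(dd>0)&(WW[...,2]>.135)&(WW[...,2]<.2)
    c=L.mean(0);kk&=(np.hypot(WW[...,0]-c[0],WW[...,1]-c[1])<.09)
    E=WW[kk];ys,xs=np.nonzero(kk);print(nm,len(E),"px",xs.min(),xs.max(),ys.min(),ys.max())
    T=E[E[:,2]>.165]
    if len(T)>5:
        print(rect(0,T),np.median(T,0)); 
cv2.imwrite("pics/crop1.png",np.hstack([cv2.resize(p[130:290,200:340],(420,480)),cv2.resize(np.load("side0.npz")["p"][150:275,245:370],(380,480))[:, :]]))
E
```

```text
A 622 top z 162.2 342 (array([358.2, 143.9]), array([24.9, 46.2]), 27.6) med [358.9 143.  159.6]
B 294 top z 120.9 167 (array([457.9,  69.3]), array([19.6, 33.4]), 0.3) med [457.8  69.4 118.3]
C 657 top z 162.0 343 (array([559.2,  19.5]), array([46.9, 27.6]), 55.8) med [558.2  20.2 159.6]
blue 271 top z 120.8 166 (array([449.5, -11.5]), array([19.7, 33.2]), 0.8) med [449.1 -10.7 118.2]
lid 0.11788422332819531 (array([ 659.5, -159.9]), array([181. , 160.6]), 12.7)
top 198 px 390 404 110 153
(array([ 620.4, -168.1]), array([75.5,  7.5]), 11.7) [ 0.61912251 -0.1681119   0.18063057]
side 260 px 386 421 218 246
(array([ 623.5, -171.2]), array([73.2,  7.7]), 12.8) [ 0.62226131 -0.17226347  0.18244795]
```

View pics/crop1.png

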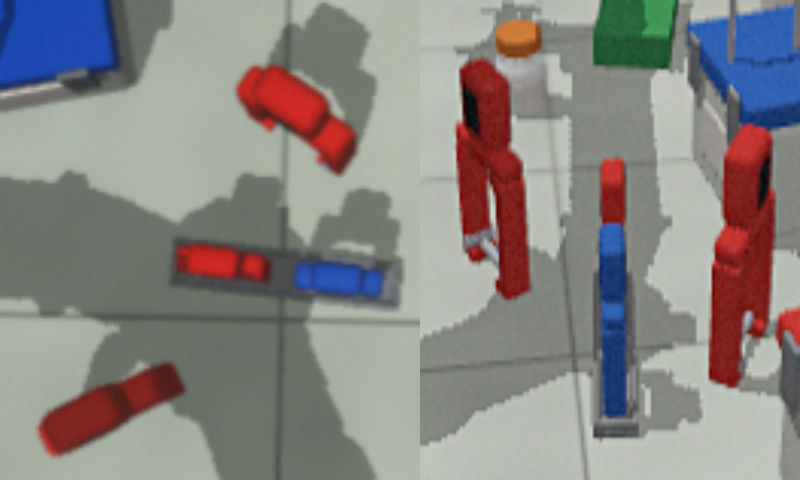

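The crop confirms the choice. B is the red hook in the stand, with its top at 121 mm (116 plus the 5 mm floor) and a 20x33 mm block. A and C are taller at 162 mm, with 25x46 mm blocks. Hook B is at (0.458, 0.069) with yaw about -5.9°. The eye is at (0.622, -0.170) with yaw about 12.2°.

```bash
cat >> h.py <<'E'
def plan(target,yaw,N,start=None):
    s=read_state(); p0=s["tool_pos"]; Rc=R.from_euler("xyz",s["tool_rot"])
    Rt=R.from_euler("xyz",[np.pi,0,np.radians(yaw)])
    w=(Rc.inv()*Rt).as_rotvec()/N
    D=(np.array(target)-p0)/N; dp=[]
    for k in range(N):
        dp.append(np.round(Rc.inv().apply(D)/.03,2).tolist()); Rc=Rc*R.from_rotvec(w)
    tw=np.round(np.degrees(w)/6,2).tolist()
    for i in range(0,N,10): print(dp[i:i+10])
    print("twist",tw,"t",s["t"],"F",s["wrist_force"].round(1),"w",s["gripper_width"],s["grasp_force"])
E
python3 -c "
from h import *
plan([.458,.069,.25],84.1,20)"
```

```text
[[-0.68, -0.72, 0.09], [-0.73, -0.67, 0.09], [-0.77, -0.62, 0.09], [-0.81, -0.57, 0.09], [-0.85, -0.51, 0.09], [-0.88, -0.46, 0.09], [-0.91, -0.4, 0.09], [-0.93, -0.34, 0.09], [-0.95, -0.27, 0.09], [-0.97, -0.21, 0.09]]
[[-0.98, -0.14, 0.09], [-0.99, -0.08, 0.09], [-0.99, -0.01, 0.09], [-0.99, 0.05, 0.09], [-0.98, 0.12, 0.09], [-0.97, 0.18, 0.09], [-0.96, 0.25, 0.09], [-0.94, 0.31, 0.09], [-0.92, 0.37, 0.09], [-0.89, 0.43, 0.09]]
twist [-0.0, 0.0, 0.64] t 0.1 F [-0.1  0.2 -0.4] w 0.08536688903049912 0.0
```

Request:
move_arm(delta_pos=[[-0.68,-0.72,0.09],[-0.73,-0.67,0.09],[-0.77,-0.62,0.09],[-0.81,-0.57,0.09],[-0.85,-0.51,0.09],[-0.88,-0.46,0.09],[-0.91,-0.4,0.09],[-0.93,-0.34,0.09],[-0.95,-0.27,0.09],[-0.97,-0.21,0.09]], twist=[[0,0,0.64],[0,0,0.64],[0,0,0.64],[0,0,0.64],[0,0,0.64],[0,0,0.64],[0,0,0.64],[0,0,0.64],[0,0,0.64],[0,0,0.64]], hand=[1,1,1,1,1,1,1,1,1,1])

```text
t: 0.93
tool_pos: [0.3375, 0.3391, 0.2765]
tool_rot: [-3.141, 0.0, 2.127]
wrist_force: [1.2, -0.2, 0.0]
gripper_width: 0.0853
grasp_force: 0.0
```

Request:
move_arm(delta_pos=[[-0.98,-0.14,0.09],[-0.99,-0.08,0.09],[-0.99,-0.01,0.09],[-0.99,0.05,0.09],[-0.98,0.12,0.09],[-0.97,0.18,0.09],[-0.96,0.25,0.09],[-0.94,0.31,0.09],[-0.92,0.37,0.09],[-0.89,0.43,0.09]], twist=[[0,0,0.64],[0,0,0.64],[0,0,0.64],[0,0,0.64],[0,0,0.64],[0,0,0.64],[0,0,0.64],[0,0,0.64],[0,0,0.64],[0,0,0.64]], hand=[1,1,1,1,1,1,1,1,1,1])

```text
t: 1.77
tool_pos: [0.4561, 0.0671, 0.2497]
tool_rot: [-3.141, -0.0, 1.457]
wrist_force: [0.9, 0.6, -0.1]
gripper_width: 0.0854
grasp_force: 0.0
```

```bash
python3 -c "
from h import *
s=read_state();print(s['tool_pos'],np.degrees(s['tool_rot']))
plan([.458,.069,.158],84.1,10)"
```

```text
[0.45613865 0.06705699 0.24966569] [-1.79987553e+02 -1.69802050e-02  8.34952322e+01]
[[0.01, 0.01, 0.31], [0.01, 0.01, 0.31], [0.01, 0.01, 0.31], [0.01, 0.01, 0.31], [0.01, 0.01, 0.31], [0.01, 0.01, 0.31], [0.01, 0.01, 0.31], [0.01, 0.01, 0.31], [0.01, 0.01, 0.31], [0.01, 0.01, 0.31]]
twist [-0.0, -0.0, -0.01] t 1.7667 F [ 0.9  0.6 -0.1] w 0.08542292626265517 0.0
```

Request:
move_arm(delta_pos=[[0.06,0.06,0.3],[0,0,0.3],[0,0,0.3],[0,0,0.3],[0,0,0.3],[0,0,0.4],[0,0,0.4],[0,0,0.4],[0,0,0.25],[0,0,0.1]], twist=[[0,0,-0.1],[0,0,0],[0,0,0],[0,0,0],[0,0,0],[0,0,0],[0,0,0],[0,0,0],[0,0,0],[0,0,0]], hand=[1,1,1,1,1,1,1,1,1,1])

```text
t: 2.6
tool_pos: [0.457, 0.0706, 0.1569]
tool_rot: [-3.139, 0.001, 1.472]
wrist_force: [-0.4, -0.4, 0.8]
gripper_width: 0.0852
grasp_force: 0.0
```

Request:
move_arm(delta_pos=[[0,0,0],[0,0,0],[0,0,0],[0,0,0],[0,0,0],[0,0,0],[0,0,0],[0,0,0],[0,0,0],[0,0,0]], twist=[[0,0,0],[0,0,0],[0,0,0],[0,0,0],[0,0,0],[0,0,0],[0,0,0],[0,0,0],[0,0,0],[0,0,0]], hand=[0,0,0,0,0,0,0,0,0,0])

```text
t: 3.43
tool_pos: [0.4587, 0.0702, 0.1589]
tool_rot: [3.14, -0.001, 1.471]
wrist_force: [1.2, -0.8, 4.8]
gripper_width: 0.0197
grasp_force: 59.1
```

Request:
move_arm(delta_pos=[[0,0,-0.2],[0,0,-0.4],[0,0,-0.7],[0,0,-0.9],[0,0,-1],[0,0,-1],[0,0,-1],[0,0,-0.9],[0,0,-0.6],[0,0,-0.3]], twist=[[0,0,0],[0,0,0],[0,0,0],[0,0,0],[0,0,0],[0,0,0],[0,0,0],[0,0,0],[0,0,0],[0,0,0]], hand=[0,0,0,0,0,0,0,0,0,0])

```text
t: 4.27
tool_pos: [0.4582, 0.0699, 0.3704]
tool_rot: [3.14, -0.002, 1.471]
wrist_force: [-0.6, 0.3, -2.0]
gripper_width: 0.0191
grasp_force: 59.0
```

```bash
python3 - <<'E'
from h import *
p,d,W=cloud("side"); cv2.imwrite("pics/side1.png",cv2.resize(p[40:290,180:500],(768,600)))
p,d,W=cloud("top")
hsv=cv2.cvtColor(p,cv2.COLOR_BGR2HSV); blue=(abs(hsv[...,0]-110)<15)&(hsv[...,1]>120)
k=np.zeros_like(blue);k[205:240,285:335]=1;P=W[k&blue&(d>0)];print("blue",np.percentile(P[:,2],98),np.median(P,0))
plan([.622,-.1705,.37],102.2,10)
E
```

```text
blue 0.12135964263504062 [ 0.44886876 -0.01151283  0.11669119]
[[-0.74, 0.62, -0.0], [-0.76, 0.6, -0.0], [-0.78, 0.58, -0.0], [-0.8, 0.55, -0.0], [-0.82, 0.53, -0.0], [-0.83, 0.5, -0.0], [-0.85, 0.47, -0.0], [-0.86, 0.45, -0.0], [-0.87, 0.42, -0.0], [-0.89, 0.39, -0.0]]
twist [0.0, -0.0, -0.3] t 4.3667 F [ 0.5  0.1 -2. ] w 0.01926709464844029 59.009286761283875
```

View pics/side1.png

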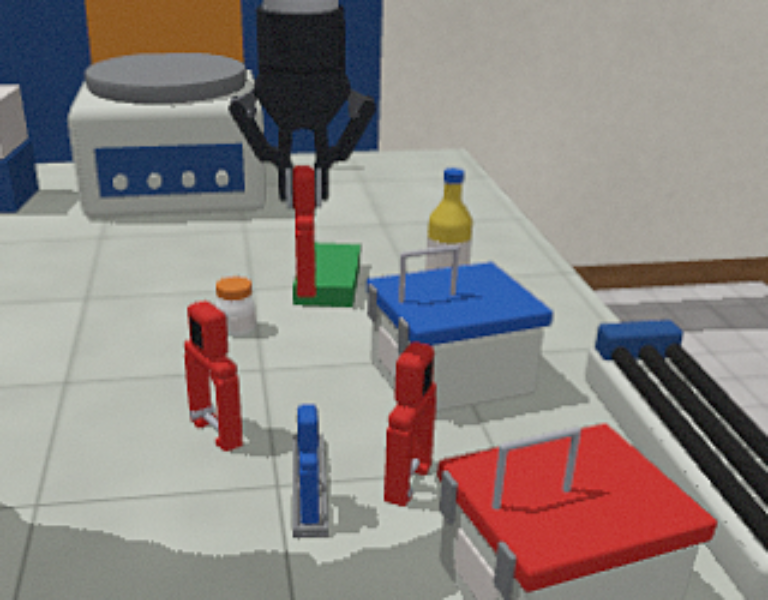

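The red hook hangs upright in the gripper at crop (305,235), and the blue hook is still in the stand at (308,465). Next I'll carry it over the eye, whose bar is at crop (538,440).

Request:
move_arm(delta_pos=[[-0.74,0.62,0],[-0.76,0.6,0],[-0.78,0.58,0],[-0.8,0.55,0],[-0.82,0.53,0],[-0.83,0.5,0],[-0.85,0.47,0],[-0.86,0.45,0],[-0.87,0.42,0],[-0.89,0.39,0]], twist=[[0,0,-0.3],[0,0,-0.3],[0,0,-0.3],[0,0,-0.3],[0,0,-0.3],[0,0,-0.3],[0,0,-0.3],[0,0,-0.3],[0,0,-0.3],[0,0,-0.3]], hand=[0,0,0,0,0,0,0,0,0,0])

```text
t: 5.2
tool_pos: [0.6219, -0.1711, 0.3651]
tool_rot: [-3.137, -0.002, 1.786]
wrist_force: [-1.4, -0.1, -1.3]
gripper_width: 0.0195
grasp_force: 59.0
```

```bash
python3 - <<'E'
from h import *
p,d,W=cloud("side"); cv2.imwrite("pics/side2.png",cv2.resize(p[90:290,320:500],(540,600)))
hsv=cv2.cvtColor(p,cv2.COLOR_BGR2HSV)
red=((hsv[...,0]<8)|(hsv[...,0]>172))&(hsv[...,1]>120)&(hsv[...,2]>50)&(d>0)
k=red&(W[...,2]>.19)&(W[...,0]>.56);P=W[k]
for lo in(.2,.24,.28,.3):
    q=P[(P[:,2]>lo)&(P[:,2]<lo+.04)]
    if len(q): print(lo,len(q),q.min(0).round(4),np.median(q,0).round(4),q.max(0).round(4))
print("zmin",np.percentile(P[:,2],[1,99]))
k=(d>0)&(W[...,2]>.17)&(W[...,2]<.195)&(np.hypot(W[...,0]-.622,W[...,1]+.17)<.06)
E=W[k];print("bar",len(E),np.median(E,0),cv2.minAreaRect((E[:,:2]*1000).astype(np.float32)))
s=read_state();print(s["tool_pos"],np.degrees(s["tool_rot"]))
plan([.622,-.1705,.345],102.2,10)
E
```

```text
0.2 212 [ 0.6086 -0.2035  0.2112] [ 0.6211 -0.1967  0.2283] [ 0.6364 -0.1453  0.2398]
0.24 365 [ 0.6083 -0.2035  0.2401] [ 0.6212 -0.1962  0.2596] [ 0.6365 -0.1438  0.2797]
0.28 291 [ 0.6027 -0.2018  0.2801] [ 0.6214 -0.1874  0.2912] [ 0.6355 -0.1454  0.3198]
0.3 195 [ 0.6027 -0.1909  0.3   ] [ 0.6236 -0.1865  0.3181] [ 0.6342 -0.1663  0.3372]
zmin [0.2142325 0.3292131]
bar 154 [ 0.62246332 -0.17230781  0.18282236] ((624.4554443359375, -171.13018798828125), (74.71647644042969, 7.653939723968506), 12.552193641662598)
[ 0.62338458 -0.17737413  0.36490065] [-179.78406446    0.36018785  102.07617272]
[[0.02, 0.0, 0.07], [0.02, 0.0, 0.07], [0.02, 0.0, 0.07], [0.02, 0.0, 0.07], [0.02, 0.0, 0.07], [0.02, 0.0, 0.07], [0.02, 0.0, 0.07], [0.02, 0.0, 0.07], [0.02, 0.0, 0.07], [0.02, 0.0, 0.07]]
twist [-0.0, 0.01, -0.0] t 5.25 F [ 3.1 -5.4 -1.1] w 0.01944589688920666 59.324896931648254
```

View pics/side2.png

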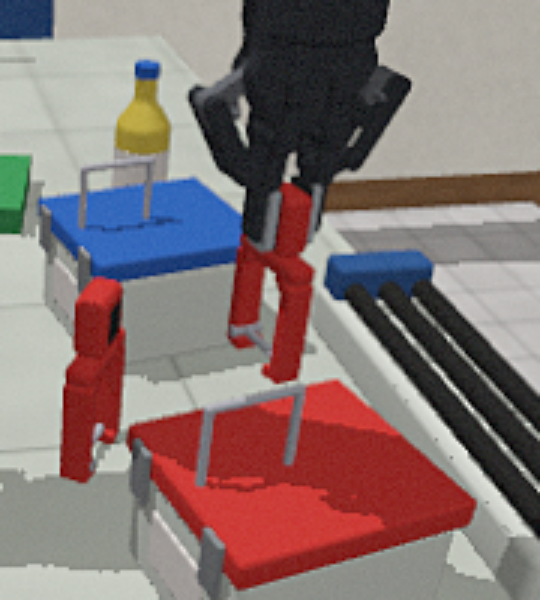

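The hook stands over the eye, with its mouth at crop (260,350) and the bar at crop (252,400). The arm is still settling, so I'll hold still and then measure hook against bar in the same view.

Request:
move_arm(delta_pos=[[0,0,0],[0,0,0],[0,0,0],[0,0,0],[0,0,0],[0,0,0.1],[0,0,0.1],[0,0,0.1],[0,0,0],[0,0,0]], twist=[[0,0,0],[0,0,0],[0,0,0],[0,0,0],[0,0,0],[0,0,0],[0,0,0],[0,0,0],[0,0,0],[0,0,0]], hand=[0,0,0,0,0,0,0,0,0,0])

```text
t: 6.08
tool_pos: [0.622, -0.1702, 0.359]
tool_rot: [-3.141, -0.0, 1.785]
wrist_force: [-0.5, -0.2, -2.2]
gripper_width: 0.0194
grasp_force: 59.3
```

```bash
python3 - <<'E'
from h import *
p,d,W=cloud("side")
hsv=cv2.cvtColor(p,cv2.COLOR_BGR2HSV)
red=((hsv[...,0]<8)|(hsv[...,0]>172))&(hsv[...,1]>120)&(hsv[...,2]>50)&(d>0)
a=np.radians(12.4);ax=np.array([np.cos(a),np.sin(a)]);ay=np.array([-np.sin(a),np.cos(a)])
k=(d>0)&(W[...,2]>.17)&(W[...,2]<.19)&(np.hypot(W[...,0]-.622,W[...,1]+.17)<.06)&(hsv[...,1]<100)
E=W[k];r=cv2.minAreaRect((E[:,:2]*1000).astype(np.float32));print("bar",len(E),r)
k=red&(W[...,2]>.2)&(W[...,0]>.56)&(W[...,2]<.26);P=W[k];
print("hook zmin",np.percentile(P[:,2],1))
c=np.array(r[0])/1000;X=(P[:,:2]-c)@ax;Y=(P[:,:2]-c)@ay
print("along",np.percentile(X,[1,5,50,95,99]).round(4),"across",np.percentile(Y,[1,5,20,50,95,99]).round(4))
k=red&(W[...,2]>.29)&(W[...,0]>.56);P=W[k];X=(P[:,:2]-c)@ax;Y=(P[:,:2]-c)@ay
print("block along",np.percentile(X,[1,5,50,95,99]).round(4),"across",np.percentile(Y,[1,5,20,50,95,99]).round(4))
s=read_state();print(s["tool_pos"],np.degrees(s["tool_rot"]))
plan([.622,-.1705,.345],102.2,1)
E
```

```text
bar 140 ((623.4037475585938, -171.1663360595703), (73.0135726928711, 7.951643466949463), 12.962966918945312)
hook zmin 0.20724839390877245
along [-0.0089 -0.0084 -0.0034  0.0063  0.0073] across [-0.0303 -0.0297 -0.0287 -0.0224  0.0259  0.0287]
block along [-0.0104 -0.0095 -0.0027  0.0058  0.0075] across [-0.0175 -0.0169 -0.0159 -0.0146 -0.0029  0.0028]
[ 0.62206614 -0.1702958   0.35928702] [-1.79997610e+02 -9.91439891e-03  1.02277255e+02]
[[-0.01, -0.0, 0.48]]
twist [-0.0, -0.0, 0.01] t 6.1333 F [-0.8 -0.8 -2.1] w 0.0191348569879388 59.28365886211395
```

Request:
move_arm(delta_pos=[[0,0,0.3],[0,0,0.3],[0,0,0.3],[0,0,0.3],[0,0,0.3],[0,0,0.3],[0,0,0.3],[0,0,0.3],[0,0,0.15],[0,0,0.1]], twist=[[0,0,0],[0,0,0],[0,0,0],[0,0,0],[0,0,0],[0,0,0],[0,0,0],[0,0,0],[0,0,0],[0,0,0]], hand=[0,0,0,0,0,0,0,0,0,0])

```text
t: 6.97
tool_pos: [0.6213, -0.1705, 0.2778]
tool_rot: [-3.139, 0.0, 1.785]
wrist_force: [-0.4, -0.2, -1.4]
gripper_width: 0.0191
grasp_force: 60.1
```

```bash
python3 - <<'E'
from h import *
p,d,W=cloud("side"); cv2.imwrite("pics/side3.png",cv2.resize(p[140:280,340:480],(600,600),interpolation=cv2.INTER_CUBIC))
s=read_state();print(s["tool_pos"],np.degrees(s["tool_rot"]),s["wrist_force"],s["gripper_width"],s["grasp_force"])
E
```

```text
[ 0.6212039 -0.1706448  0.2777562] [-1.79821985e+02 -1.73137758e-03  1.02253088e+02] [-0.1425699  -0.24253853 -1.91726069] 0.019133269398245313 60.08600056171417
```

View pics/side3.png

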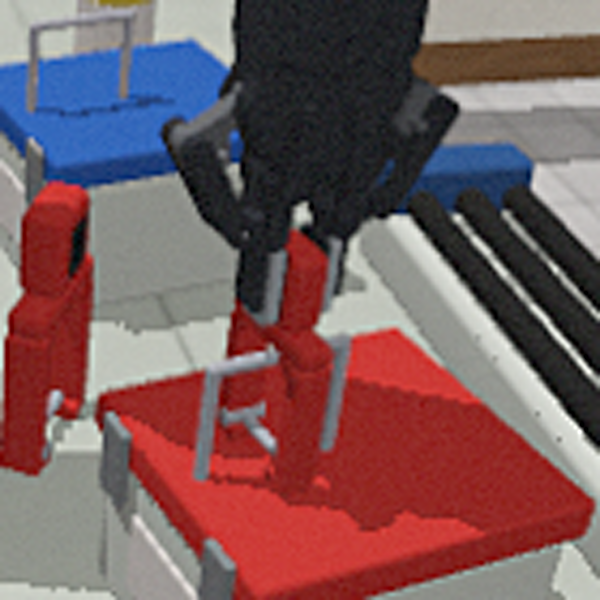

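The bar is inside the hook at (270,355), and the gate lies straight across the mouth below it from (232,412) to (275,445). The wrist force is only the hook's weight, so nothing is being pushed. I'll lower it 3 mm onto the lid, release and retreat.

Request:
move_arm(delta_pos=[[0,0,0.05],[0,0,0.05],[0,0,0],[0,0,0],[0,0,0],[0,0,0],[0,0,0],[0,0,0],[0,0,0],[0,0,0]], twist=[[0,0,0],[0,0,0],[0,0,0],[0,0,0],[0,0,0],[0,0,0],[0,0,0],[0,0,0],[0,0,0],[0,0,0]], hand=[0,0,0,0.4,0.5,0.6,0.8,1,1,1])

```text
t: 7.85
tool_pos: [0.6221, -0.1703, 0.277]
tool_rot: [3.141, -0.0, 1.785]
wrist_force: [-0.1, 0.3, -0.2]
gripper_width: 0.0854
grasp_force: 0.0
```

Request:
move_arm(delta_pos=[[0,0,0],[0,0,0],[0,0,0],[0,0,-0.3],[0,0,-0.5],[0,0,-0.8],[0,0,-0.9],[0,0,-0.9],[0,0,-0.6],[0,0,-0.3]], twist=[[0,0,0],[0,0,0],[0,0,0],[0,0,0],[0,0,0],[0,0,0],[0,0,0],[0,0,0],[0,0,0],[0,0,0]], hand=[1,1,1,1,1,1,1,1,1,1])

```text
t: 8.68
tool_pos: [0.6227, -0.1711, 0.4099]
tool_rot: [3.137, 0.002, 1.785]
wrist_force: [-0.7, 0.3, -0.3]
gripper_width: 0.0854
grasp_force: 0.0
```

```bash
python3 - <<'E'
from h import *
p,d,W=cloud("side"); cv2.imwrite("pics/side4.png",cv2.resize(p[140:280,290:480],(800,590),interpolation=cv2.INTER_CUBIC))
s=read_state();print(s["t"],s["tool_pos"],s["wrist_force"],s["gripper_width"],s["grasp_force"])
E
```

```text
8.7333 [ 0.62295027 -0.17114509  0.41017363] [ 0.88876965 -0.29421835  2.19661377] 0.08526923865249018 0.0
```

View pics/side4.png

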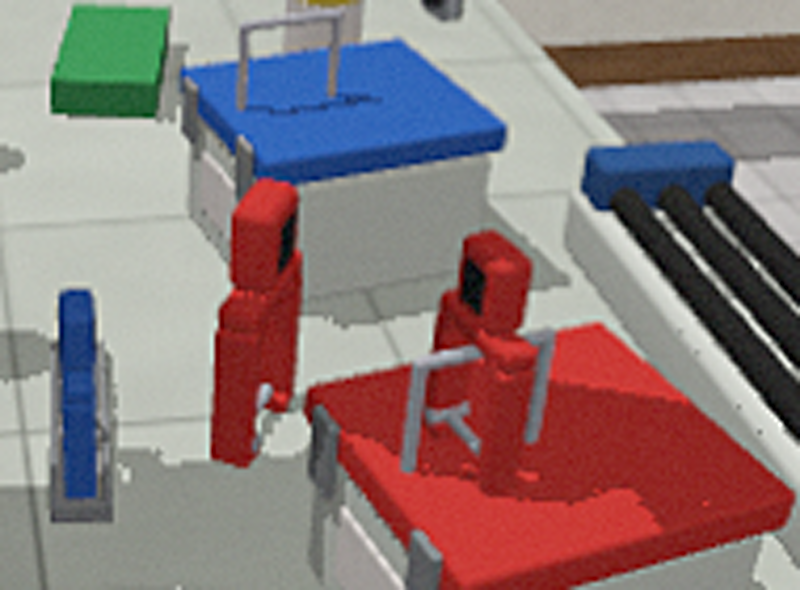

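The red hook stands free on the red lid at (490,360) with the bar through it and the gate shut below at (455,425). The blue hook is still in its stand at (78,400).

Request:
move_arm(delta_pos=[[0,0,0],[0,0,0],[0,0,0],[0,0,0],[0,0,0],[0,0,0],[0,0,0],[0,0,0],[0,0,0],[0,0,0]], twist=[[0,0,0],[0,0,0],[0,0,0],[0,0,0],[0,0,0],[0,0,0],[0,0,0],[0,0,0],[0,0,0],[0,0,0]], hand=[1,1,1,1,1,1,1,1,1,1])

```text
t: 9.57
tool_pos: [0.6221, -0.1704, 0.4059]
tool_rot: [3.142, -0.0, 1.785]
wrist_force: [-0.6, 0.6, 0.3]
gripper_width: 0.0852
grasp_force: 0.0
```

```bash
python3 -c "
from workcell import *
print(hand_in())"
```

```text
the job is handed in; nothing more can be done
None
```

The red hook is on the red lid's eye with its gate shut below the bar and the gripper clear of it, the blue hook still stands in the stand, and the job was handed in at about 9.6 s; no verdict came back.

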